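# Set a bench engine for a cold start

## Task

Get the engine ready for a cold start: with shut fingers, push the choke lever (orange knob) from run, past the half-choke detent, all the way to its full-choke stop at the red mark. Then press the red primer button fully down and let it come back up. Push only, do not grip the choke knob or pick anything up, and leave the throttle lever (black knob) and the loose things as they are.

Things in the scene. Friction and masses are not known exactly. Their poses are not given: they have to be found in the camera images.
- console: Grey control console, 190 x 340 mm, flat top 100 mm above the bench, on a 12 mm steel skid (x -170 to 170, y -180 to 460 mm) with an engine (y 230 to 430 mm, 235 mm tall). Fixed. Origin: bench level under the console's middle; front faces -x (the robot at yaw 0), y left, z up. On top: choke pivot at x 50, y -70 mm; primer at 55, 20; throttle pivot at 50, 100. All else on top is flat marks.
- choke (a joint): Choke lever angle, rad; it swings level about a vertical pivot, the knob on the pivot's front (robot's) side. 0 = run (green mark, console's -y end), 0.55 = half choke, first detent (yellow), 1.10 = full choke, hard stop (red). Growing = clockwise from above, knob going towards +y. Ridges at 0.23 and 0.90: let go short of one it springs back, past it it snaps on (to 0.45 or 1.10); at half it has play, 0.45 to 0.68. Starts at run.
- choke_knob (a point): Centre of the top face of the orange upright choke knob: round post 20 mm in diameter, 36 mm tall, from 111.5 to 147.5 mm above the bench, at the end of a flat steel arm 16 mm wide and 6 mm thick (its top 112 mm above the bench). The knob's axis is 85 mm from the pivot axis.
- choke_grip (a point): Point on the axis of the orange choke knob at half its height, 128 mm above the bench; turns with the lever. Pushing here takes up to about 10 N to leave run and again to leave half choke (sprung detents); friction is under 1 N, drag about 3 N at 0.085 m/s. Past a ridge the lever snaps on ahead of the push.
- choke_pivot (a point): Top centre of the choke lever's steel pivot boss (28 mm in diameter, top 118 mm above the bench); the lever turns about the vertical through this point.
- primer (a joint): Primer button travel, m: 0 = up, 0.008 = fully down. Springs back up by itself; fully down takes 6 N.
- primer_top (a point): Centre of the top of the round red primer button (32 mm in diameter, top 124 mm above the bench when up, in a round black housing 48 mm across with its rim at 112 mm). Moves with the button, which is pressed straight down.
- throttle (a joint): Throttle lever angle, rad, 0 to 1.10; same form and sense of turning as the choke lever, but with a black knob, white marks and plain friction (no detents). To be left where it is.
- throttle_knob (a point): Centre of the top face of the black throttle knob (20 mm in diameter, top 147.5 mm above the bench, 85 mm from its pivot).
- oil: Black oil bottle with yellow cap and pale label, 64 mm in diameter, 170 mm tall, standing loose on the bench to the right of the skid. Origin: centre of its underside. Bystander.
- jar: Amber glass jar with steel lid, 64 mm in diameter, 80 mm tall, standing loose on the bench to the right of the skid. Origin: centre of its underside. Bystander.
- socket: Steel plug socket, a cylinder 25 mm in diameter, 48 mm tall, standing loose on the console's top near its front edge, between the two levers. Origin: centre of its underside. Bystander.
- driver: Screwdriver with red handle lying loose on the skid plate, along the far side of the console. Origin: under its middle; its x axis runs from handle to tip. Bystander.

How it is judged:
By the outcome, as a careful person would: the job done as asked, in the order asked, and still so for the second after the job is handed in, with the robot touching nothing.
It also fails if it takes over 48 s, if anything falls off the work surface, if the arm or the gripper's body presses on something with over 40 N, if the wrist force passes 120 N, or if a joint passes its speed limit or range.

## Robot

A 6-joint arm with a two-finger parallel gripper is mounted at the origin on the work surface. World frame = base frame: x ahead of the robot, y to its left, z up, the work surface at z = 0. Lengths are in m, angles in degrees, forces in N, time in s.
With the tool pointing down it reaches from about 0.3 to 0.75 m from the base axis. Payload 8.5 kg.
Tool frame: the origin (TCP) lies between the finger pads; the fingertips stand ahead of it and the grasp point (between the pads) lies 8 mm behind it (env.tcp_to_tips is the z of the fingertips in the tool frame, in m); z points along the fingers, x is the direction in which the jaws open and shut, and the axes are right-handed (so a half turn about z gives the same grasp; the last joint's range is limited). The gripper opens to 85 mm and grips with 20 to 120 N. Pads are 22 mm wide; open, the fingers measure 114 mm over their backs; the gripper's body (76 mm by 85 mm) begins 54 mm behind the grasp point. The pads swing forward as they close: fully open they stand 13 mm farther back than shut.
Start: joints at [-88.539, 21.807, 74.336, -0, 83.858, -12.336], TCP at [0.131, -0.534, 0.242] pointing down, gripper open.
Joint ranges: [-178.18, 178.18], [-50.72, 133.34], [12.68, 142.11], [-81.47, 261.47], [9.98, 163.14], [-165.26, 165.26]. Speed limits (degrees/s): [136.94, 136.94, 180, 180, 180, 180].

## Interface

Orientations are given as a 3x3 rotation matrix whose columns are the frame's x, y, z axes.
In Python, from rig import observe, viewer, env gives the robot as it stands.
- The arm moves only by the tool jog_arm, never from a script. Its arguments are lists of equal length, an entry for each row: "dr": the turn, a rotation vector about the tool's x, y, z in rad, a list of three; "slide": the shift along the tool's x, y, z in m, a list of three; "gripper": the opening, from -1 (shut) to 1 (fully open), so that 0 is half open. In form: {"dr": [[rx, ry, rz], ...], "slide": [[dx, dy, dz], ...], "gripper": [gripper, ...]}. A call has exactly 10 rows; each row shifts and turns the commanded pose from where the row before left it, along the tool's axes as they then stand; what a row does not reach is not made up. A row lasts 1/10 s, in which the tool goes at most 50 mm and 8.59 degrees, less where a joint would pass 70% of its speed; a pose out of reach is approached as far as the arm can. A call is refused whole if a number of a shift passes 0.05 or a number of a turn 0.15, either way. A call with a gripper value outside its range is refused whole. The fingers move at their own pace and stop on an object; "force" is the grip in N (left out, the last holds). Time passes only in rows, so rows that do not move let the fingers close, or fill a call up. It gives the time, the measured TCP pose, the force and the opening at its end, in the units of the state.
- observe(): the state, without advancing time (a new reading comes with each control period).
- viewer.get_image(name): name is "scene" or "top"; returns a dict with "pixels" (420x560x3 uint8, blue, green, red), "camera_matrix" (3x3 intrinsics, pixels), "R" (3x3) and "t" (3): a world point X has camera coordinates R X + t. Camera axes: x right, y down, z forward; pixel columns grow to the right and rows downward; lengths in m; the calibration is good to about 2 mm. A picture is of the moment at which its call begins. There is no depth.
- env.close_job(): hands the job in, once; it reports no verdict.
The state is a dict: "time_s": time; "q": joint angles; "qvel": joint speeds; "joint_efforts": joint torques, N m; "position": TCP position; "tool_rot": TCP orientation; "ft_force": force on the tool from outside, world axes, zero at the start; "wrist_torque": the same for the moment, N m; "grip_width": finger opening in m.
Only numpy, scipy, OpenCV 4.12 (cv2) and the standard library are available. Lean on these libraries where they do the work, as an engineer would, in place of code of your own. Each camera call takes 0.05 s, during which the arm holds its last target.

## Working session

There is one attempt and no reset: what is moved stays moved. The work goes in short steps, Python scripts to look and compute and a tool call to move; the robot and the scene stay as the last step left them, time stands still between calls to the robot, and variables do not carry over. Pictures are saved under pics/ and viewed, and the job is handed in when it is done.

Besides the shell and the picture viewer there is one more tool, called after "Request:" by a JSON object that holds its "op" and its "data", one argument or row to a line. jog_arm: Moves the arm, as the interface text tells. Its arguments: {"type":"object","properties":{"dr":{"type":"array","items":{"type":"array","items":{"type":"number"}}},"slide":{"type":"array","items":{"type":"array","items":{"type":"number"}}},"gripper":{"type":"array","items":{"type":"number"}},"force":{"type":"number"}},"required":["dr","slide","gripper"]}

```bash
mkdir -p pics; ls
python3 - <<'E'
from rig import observe, viewer, env
import cv2, numpy as np
s=observe(); print(s); print(env.tcp_to_tips)
for n in("scene","top"):
    d=viewer.get_image(n); cv2.imwrite(f"pics/{n}0.png",d["pixels"])
    np.savez(f"{n}.npz",**{k:d[k] for k in("camera_matrix","R","t")},pix=d["pixels"])
    print(n,d["camera_matrix"],d["R"],d["t"])
E
```

```text
pics
{'time_s': 0.0, 'q': array([-8.85400669e+01,  2.18395454e+01,  7.43840372e+01,  2.89353062e-04,
        8.38576758e+01, -1.23357121e+01]), 'qvel': array([-0.01547495, -0.04171506, -0.00987951, -0.01000902, -0.08606648,
       -0.15769137]), 'joint_efforts': array([-1.59735200e-04, -4.48465204e+01, -2.31280947e+01, -1.11369347e-04,
        4.77186069e-03,  2.34035255e-06]), 'position': array([ 0.1311453 , -0.53385467,  0.24172952]), 'tool_rot': array([[ 2.38459097e-01, -9.71152541e-01, -3.11138495e-05],
       [-9.71151555e-01, -2.38458900e-01,  1.41789335e-03],
       [-1.38441010e-03, -3.07893305e-04, -9.99998994e-01]]), 'ft_force': array([-0.18909708, -0.63186022,  0.14523959]), 'wrist_torque': array([-0.01974463, -0.00625774,  0.03174387]), 'grip_width': 0.08529424177393083}
0.011
scene [[460.15458371   0.         280.50617617]
 [  0.         460.15458371 215.1643347 ]
 [  0.           0.           1.        ]] [[-0.07240143  0.99723975 -0.01645962]
 [ 0.70752173  0.03972174 -0.70557436]
 [-0.70297299 -0.06273013 -0.70844471]] [ 0.11160844 -0.31473628  1.36201033]
top [[381.02068093   0.         278.99356677]
 [  0.         381.02068093 212.58616787]
 [  0.           0.           1.        ]] [[-0.02981192 -0.9995424   0.00512333]
 [-0.97227674  0.02780866 -0.23217367]
 [ 0.23192495 -0.01190284 -0.97266085]] [-0.05385443  0.61046585  0.6726502 ]
```

View pics/scene0.png

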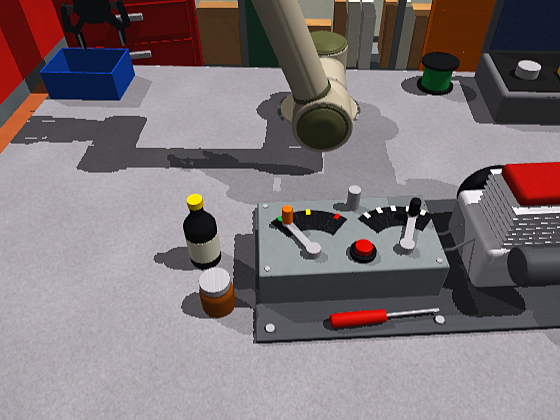

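View pics/top0.png

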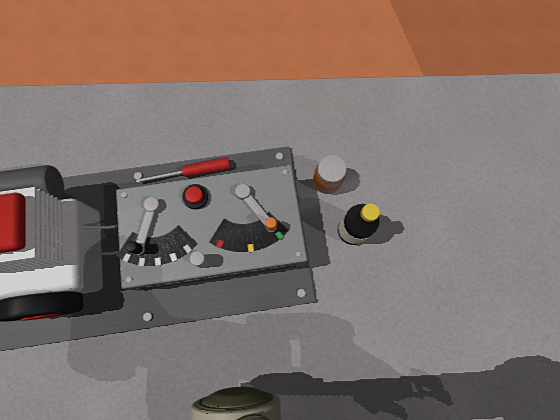

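The scene view shows the choke knob at about (287,213), its pivot (313,248), the primer (364,248), the throttle knob (414,205) and the socket (354,195). In the top view they are at about (270,223), (242,190), (195,195), (138,248) and (197,258). Next I'll refine these and back-project them.

```bash
cat > h.py <<'E'
import numpy as np, cv2
def load(n): return np.load(n+".npz")
def bp(d,uv,z):
    K,R,t=d["camera_matrix"],d["R"],d["t"]
    r=R.T@np.linalg.solve(K,[uv[0],uv[1],1]); c=-R.T@t
    return c+r*(z-c[2])/r[2]
def pj(d,X):
    p=d["camera_matrix"]@(d["R"]@np.asarray(X,float)+d["t"]); return p[:2]/p[2]
E
python3 - <<'E'
from h import *
for n,b in(("scene",(250,440,180,270)),("top",(110,310,170,290))):
    d=load(n);p=d["pix"];x0,x1,y0,y1=b
    c=cv2.resize(p[y0:y1,x0:x1],None,fx=4,fy=4,interpolation=cv2.INTER_NEAREST)
    cv2.imwrite(f"pics/{n}_z.png",c)
E
```

```text
(no output)
```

View pics/scene_z.png

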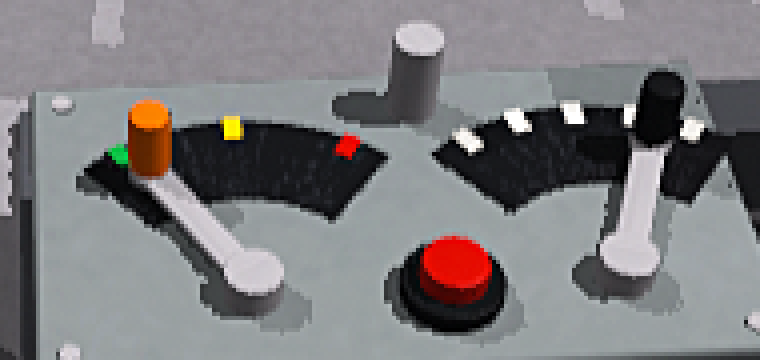

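View pics/top_z.png

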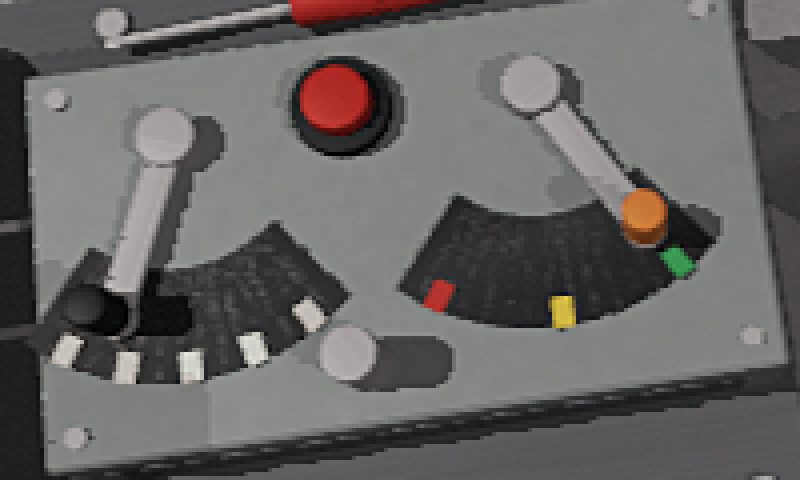

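Run:
```python
from h import *
S,T=load("scene"),load("top")
P={"knob":((287.5,207),(271.2,222),.1475),"piv":((313.5,247.7),(242.5,190.7),.118),"prim":((364,244),(193.5,194.2),.124),
"tpiv":((407.2,243.2),(150.7,203.5),.118),"tknob":((416.2,199.2),(133.5,245.7),.1475),"sock":((355,189.5),(197,258),.148),
"red":((250+348/4,180+146/4),(110+439/4,170+296/4),.1),"green":((250+120/4,180+155/4),(110+679/4,170+262/4),.1)}
w={}
for k,(a,b,z) in P.items():
    A,B=bp(S,a,z),bp(T,b,z); w[k]=(A+B)/2; print(k,A.round(4),B.round(4))
# fit console
loc=np.array([[50,-70],[55,20],[50,100]])/1e3
W=np.array([w["piv"],w["prim"],w["tpiv"]])[:,:2]
lm,Wm=loc.mean(0),W.mean(0)
H=(loc-lm).T@(W-Wm);a=np.arctan2(H[0,1]-H[1,0],H[0,0]+H[1,1])
R=np.array([[np.cos(a),-np.sin(a)],[np.sin(a),np.cos(a)]]);o=Wm-R@lm
print("yaw",np.degrees(a),"o",o,"resid",(W-(loc@R.T+o)).round(4))
L=lambda p:(R.T@(p[:2]-o))
for k in w: print(k,(L(w[k])*1e3).round(1))
for n in("knob","tknob"):
    pv=np.array([.05,-.07 if n=="knob" else .1]); d=L(w[n])-pv; print(n,np.hypot(*d),np.degrees(np.arctan2(d[1],-d[0])))
for n in("red","green"):
    d=L(w[n])-[.05,-.07];print(n,np.degrees(np.arctan2(d[1],-d[0])))
print(w)
```

```text
knob [ 0.5735 -0.0548  0.1475] [ 0.5742 -0.0567  0.1475]
piv [ 0.6452 -0.0038  0.118 ] [ 0.6413 -0.0047  0.118 ]
prim [0.6364 0.0858 0.124 ] [0.6353 0.0846 0.124 ]
tpiv [0.6247 0.1643 0.118 ] [0.6216 0.164  0.118 ]
tknob [0.539  0.186  0.1475] [0.5395 0.1799 0.1475]
sock [0.5184 0.0724 0.148 ] [0.5152 0.0709 0.148 ]
red [0.546  0.0408 0.1   ] [0.5456 0.0395 0.1   ]
green [ 0.5585 -0.0707  0.1   ] [ 0.5583 -0.0714  0.1   ]
yaw 6.837977676992899 o [0.58477117 0.05899263] resid [[ 0.0005  0.0003]
 [-0.0011 -0.0002]
 [ 0.0006 -0.0001]]
knob [ -24.5 -112.6]
piv [ 50.5 -69.8]
prim [53.9 19.9]
tpiv [50.6 99.8]
tknob [-30.4 128.5]
sock [-66.   20.6]
red [-40.9 -14.1]
green [ -41.7 -126. ]
knob 0.08582986110841978 -29.758638429750068
tknob 0.08534863827768013 19.519046395000306
red 31.582758967905928
green -31.41574386067364
{'knob': array([ 0.57384112, -0.05572617,  0.1475    ]), 'piv': array([ 0.64324909, -0.00424507,  0.118     ]), 'prim': array([0.6358893, 0.0851845, 0.124    ]), 'tpiv': array([0.62311948, 0.16413742, 0.118     ]), 'tknob': array([0.53924256, 0.18297048, 0.1475    ]), 'sock': array([0.51677862, 0.0716165 , 0.148     ]), 'red': array([0.54581579, 0.04012017, 0.1       ]), 'green': array([ 0.55839161, -0.07106791,  0.1       ])}
```

```bash
cat >> h.py <<'E'
from scipy.spatial.transform import Rotation as Ro
YAW=6.84; O=np.array([.58477,.05899])
def c2w(x,y):
    a=np.radians(YAW); return O+np.array([[np.cos(a),-np.sin(a)],[np.sin(a),np.cos(a)]])@np.array([x,y])/1e3
def push_pose(phi,back,z,rad=85):
    "lever joint angle phi; tool centre 'back' mm behind knob axis; tool y = -tangent"
    f=phi-.55; c,s=np.cos(f),np.sin(f)
    xy=np.array([50-rad*c,-70+rad*s])-back*np.array([s,c])
    p=np.r_[c2w(*xy),z]
    th=np.arctan2(c,s)+np.radians(YAW)-np.pi/2
    R=np.array([[np.cos(th),np.sin(th),0],[np.sin(th),-np.cos(th),0],[0,0,-1]])
    return p,R
def delta(p,R):
    from rig import observe
    s=observe(); C=s["tool_rot"]
    print("t",s["time_s"],"pos",s["position"].round(4),"F",s["ft_force"].round(1),"q",s["q"].round(0),"w",s["grip_width"].round(4))
    print("rotvec",Ro.from_matrix(C.T@R).as_rotvec().round(4),"slide now-axes",(C.T@(p-s["position"])).round(4),"slide target-axes",(R.T@(p-s["position"])).round(4))
E
python3 - <<'E'
from h import *
S,T=load("scene"),load("top")
print("oil top",bp(S,(195,201),.17),bp(T,(371,212),.17))
p,R=push_pose(0,36,.242);print(p,R);delta(p,R)
E
```

```text
oil top [ 0.59031794 -0.22288243  0.17      ] [ 0.58182933 -0.22616613  0.17      ]
[ 0.59843142 -0.08553087  0.242     ] [[ 0.7842062   0.62050031  0.        ]
 [ 0.62050031 -0.7842062   0.        ]
 [ 0.          0.         -1.        ]]Traceback (most recent call last):
  File "<stdin>", line 4, in <module>
  File "h.py", line 24, in delta
    print("t",s["time_s"],"pos",s["position"].round(4),"F",s["ft_force"].round(1),"q",s["q"].round(0),"w",s["grip_width"].round(4))
                                                                                                          ^^^^^^^^^^^^^^^^^^^^^
AttributeError: 'float' object has no attribute 'round'
```

Request:
{"op": "jog_arm", "data": {
  "dr": [
    [0,0,-0.1],
    [0,0,-0.1],
    [0,0,-0.1],
    [0,0,-0.1],
    [0,0,-0.1],
    [0,0,-0.1],
    [0,0,-0.1],
    [0,0,-0.1],
    [0,0,-0.1],
    [0,0,-0.1]
  ],
  "slide": [
    [0,0,0],
    [0,0,0],
    [0,0,0],
    [0,0,0],
    [0,0,0],
    [0,0,0],
    [0,0,0],
    [0,0,0],
    [0,0,0],
    [0,0,0]
  ],
  "gripper": [-1,-1,-1,-1,-1,-1,-1,-1,-1,-1],
  "force": 60
}}

```text
time_s: 1.1
position: [0.1312, -0.5339, 0.2419]
tool_rot: [[0.947, -0.32, 0.0], [-0.32, -0.947, 0.001], [-0.0, -0.001, -1.0]]
ft_force: [0.1, 0.1, 0.4]
grip_width: 0.0002
```

Request:
{"op": "jog_arm", "data": {
  "dr": [
    [0,0,-0.1],
    [0,0,-0.1],
    [0,0,-0.1],
    [0,0,-0.1],
    [0,0,-0.1],
    [0,0,-0.1],
    [0,0,-0.1],
    [0,0,-0.1],
    [0,0,-0.1],
    [0,0,-0.1]
  ],
  "slide": [
    [0,0,0],
    [0,0,0],
    [0,0,0],
    [0,0,0],
    [0,0,0],
    [0,0,0],
    [0,0,0],
    [0,0,0],
    [0,0,0],
    [0,0,0]
  ],
  "gripper": [-1,-1,-1,-1,-1,-1,-1,-1,-1,-1]
}}

```text
time_s: 2.1
position: [0.1311, -0.5339, 0.242]
tool_rot: [[0.781, 0.624, -0.0], [0.624, -0.781, 0.001], [0.001, -0.001, -1.0]]
ft_force: [0.4, 0.4, 0.8]
grip_width: -0.0002
```

Run:
```python
from h import *
p,R=push_pose(0,36,.242);delta(p,R)
```

```text
Traceback (most recent call last):
  File "h.py", line 24, in delta
    print("t",s["time_s"],"pos",s["position"].round(4),"F",s["ft_force"].round(1),"q",s["q"].round(0),"w",s["grip_width"].round(4))
                                                                                                          ^^^^^^^^^^^^^^^^^^^^^
AttributeError: 'float' object has no attribute 'round'
```

Request:
{"op": "jog_arm", "data": {
  "dr": [
    [0,0,0],
    [0,0,0],
    [0,0,0],
    [0,0,0],
    [0,0,0],
    [0,0,0],
    [0,0,0],
    [0,0,0],
    [0,0,0],
    [0,0,0]
  ],
  "slide": [
    [0.032,-0.003,0],
    [0.032,-0.003,0],
    [0.032,-0.003,0],
    [0.032,-0.003,0],
    [0.032,-0.003,0],
    [0.032,-0.003,0],
    [0.032,-0.003,0],
    [0.032,-0.003,0],
    [0.032,-0.003,0],
    [0.032,-0.003,0]
  ],
  "gripper": [-1,-1,-1,-1,-1,-1,-1,-1,-1,-1]
}}

```text
time_s: 3.1
position: [0.3641, -0.3107, 0.2421]
tool_rot: [[0.784, 0.621, -0.0], [0.621, -0.784, 0.001], [0.0, -0.001, -1.0]]
ft_force: [-0.5, -0.8, -0.2]
grip_width: -0.0001
```

Request:
{"op": "jog_arm", "data": {
  "dr": [
    [0,0,0],
    [0,0,0],
    [0,0,0],
    [0,0,0],
    [0,0,0],
    [0,0,0],
    [0,0,0],
    [0,0,0],
    [0,0,0],
    [0,0,0]
  ],
  "slide": [
    [0.032,-0.003,0],
    [0.032,-0.003,0],
    [0.032,-0.003,0],
    [0.032,-0.003,0],
    [0.032,-0.003,0],
    [0.032,-0.003,0],
    [0.032,-0.003,0],
    [0.032,-0.003,0],
    [0.032,-0.003,0],
    [0.032,-0.003,0]
  ],
  "gripper": [-1,-1,-1,-1,-1,-1,-1,-1,-1,-1]
}}

```text
time_s: 4.1
position: [0.5963, -0.0885, 0.2419]
tool_rot: [[0.784, 0.621, -0.001], [0.621, -0.784, 0.0], [-0.0, -0.001, -1.0]]
ft_force: [0.4, -0.3, -1.0]
grip_width: 0.0001
```

```bash
sed -i 's/s\["grip_width"\].round(4)/round(s["grip_width"],4)/' h.py
python3 - <<'E'
from h import *
p,R=push_pose(0,36,.242);delta(p,R)
from rig import viewer
d=viewer.get_image("scene");cv2.imwrite("pics/s1.png",d["pixels"])
E
```

```text
t 4.1 pos [ 0.5963 -0.0885  0.2419] F [ 0.4 -0.3 -1. ] q [-20.  27.  65.  -0.  87. -58.] w 0.0001
rotvec [-0.0007  0.0005  0.0006] slide now-axes [ 0.0035 -0.001  -0.0001] slide target-axes [ 0.0035 -0.001  -0.0001]
```

View pics/s1.png

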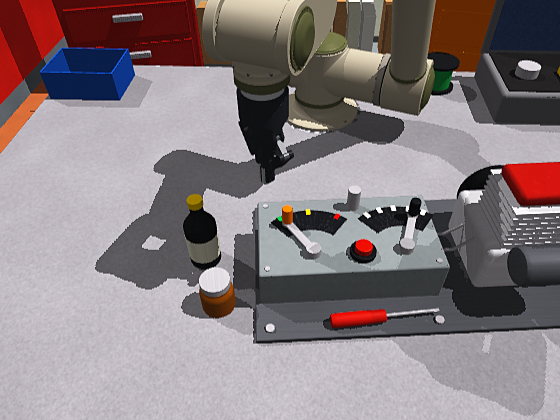

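The shut fingertips are at about (267,180), beside the choke knob and clear of everything. Descending now.

Request:
{"op": "jog_arm", "data": {
  "dr": [
    [0,0,0],
    [0,0,0],
    [0,0,0],
    [0,0,0],
    [0,0,0],
    [0,0,0],
    [0,0,0],
    [0,0,0],
    [0,0,0],
    [0,0,0]
  ],
  "slide": [
    [0.0035,0,0],
    [0,0,0.012],
    [0,0,0.012],
    [0,0,0.012],
    [0,0,0.012],
    [0,0,0.012],
    [0,0,0.012],
    [0,0,0.012],
    [0,0,0.012],
    [0,0,0.012]
  ],
  "gripper": [-1,-1,-1,-1,-1,-1,-1,-1,-1,-1]
}}

```text
time_s: 5.15
position: [0.5983, -0.0874, 0.1333]
tool_rot: [[0.784, 0.621, -0.0], [0.621, -0.784, 0.0], [0.0, -0.0, -1.0]]
ft_force: [-0.6, -0.3, -0.7]
grip_width: 0.0005
```

Run:
```python
from h import *
p,R=push_pose(0,21,.134);delta(p,R)
from rig import viewer
a=viewer.get_image("scene")["pixels"][160:280,240:440];b=viewer.get_image("top")["pixels"][170:290,110:310]
cv2.imwrite("pics/z2.png",np.vstack([cv2.resize(i,None,fx=2.5,fy=2.5,interpolation=2) for i in(a,b)]))
# per-row arc
for N in (40,):
    p0,R0=push_pose(0,21,.134);p1,R1=push_pose(1.1/N,21,.134);print(Ro.from_matrix(R0.T@R1).as_rotvec(),R0.T@(p1-p0),R1.T@(p1-p0))
```

```text
t 5.15 pos [ 0.5983 -0.0874  0.1333] F [-0.6 -0.3 -0.7] q [-20.  33.  75.   0.  73. -58.] w 0.0005
rotvec [-0.0001 -0.      0.0006] slide now-axes [ 0.0013 -0.0164 -0.0007] slide target-axes [ 0.0013 -0.0164 -0.0007]
[0.     0.     0.0275] [-0.00054529 -0.00234515  0.        ] [-0.00060957 -0.00232927  0.        ]
```

View pics/z2.png

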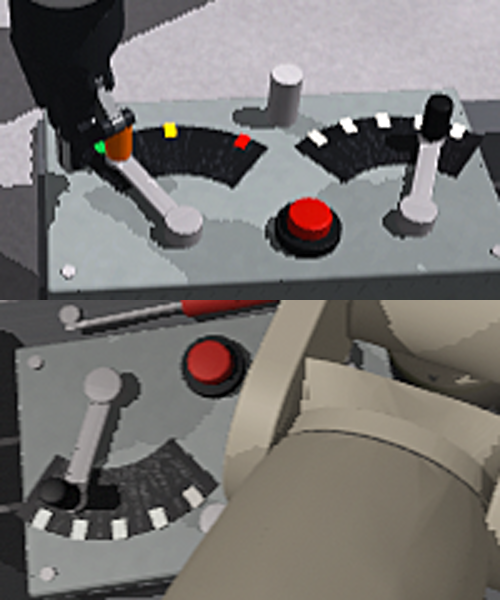

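Run:
```python
from h import *
from rig import viewer,observe
d=viewer.get_image("scene");s=observe()
S=d
P=d["pixels"];x0,y0=235,150
c=cv2.resize(P[y0:y0+110,x0:x0+120],None,fx=5,fy=5,interpolation=cv2.INTER_CUBIC)
R=s["tool_rot"];p=s["position"]
for o,col in(((0,0,.011),(255,0,0)),((.0145,.011,.011),(255,255,0)),((-.0145,.011,.011),(255,255,0)),((.0145,-.011,.011),(0,255,255)),((-.0145,-.011,.011),(0,255,255)),((0,0,-.06),(255,0,255))):
    u=pj(d,p+R@np.array(o)); cv2.circle(c,tuple(int(v) for v in (u-[x0,y0])*5),3,col,-1)
k,_=push_pose(0,0,.1475)
u=pj(d,k);cv2.circle(c,tuple(int(v) for v in (u-[x0,y0])*5),3,(0,255,0),-1)
cv2.imwrite("pics/z3.png",c)
```

```text
(no output)
```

View pics/z3.png

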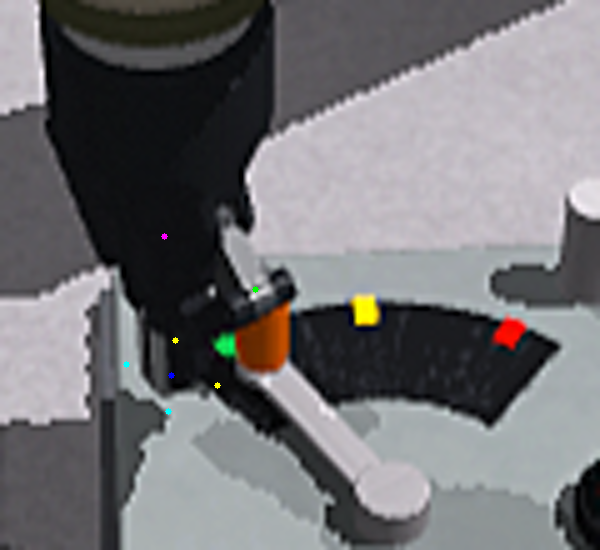

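The tips (marked blue) sit on the bench-right side of the knob, about 15 mm short. The linkage only overlaps the knob in the picture: it is nearer the camera and higher. Closing the gap, then starting the arc.

Request:
{"op": "jog_arm", "data": {
  "dr": [
    [0,0,0],
    [0,0,0],
    [0,0,0],
    [0,0,0],
    [0,0,0],
    [0,0,0.0275],
    [0,0,0.0275],
    [0,0,0.0275],
    [0,0,0.0275],
    [0,0,0.0275]
  ],
  "slide": [
    [0,-0.003,0],
    [0,-0.003,0],
    [0,-0.003,0],
    [0,-0.003,0],
    [0,-0.003,0],
    [-0.0006,-0.0023,0],
    [-0.0006,-0.0023,0],
    [-0.0006,-0.0023,0],
    [-0.0006,-0.0023,0],
    [-0.0006,-0.0023,0]
  ],
  "gripper": [-1,-1,-1,-1,-1,-1,-1,-1,-1,-1]
}}

```text
time_s: 6.3
position: [0.5809, -0.069, 0.1347]
tool_rot: [[0.863, 0.505, 0.003], [0.505, -0.863, -0.002], [0.002, 0.003, -1.0]]
ft_force: [4.9, -4.7, 0.1]
grip_width: 0.0
```

```bash
cat > chk.py <<'E'
import sys
from h import *
from rig import viewer
phi=float(sys.argv[1]);p,R=push_pose(phi,21,.134);delta(p,R)
d=viewer.get_image("scene")
c=cv2.resize(d["pixels"][150:270,240:400],None,fx=4,fy=4,interpolation=2)
cv2.imwrite(f"pics/{sys.argv[2]}.png",c)
E
python3 chk.py 0.1375 p1
```

```text
t 6.3 pos [ 0.5809 -0.069   0.1347] F [ 4.9 -4.7  0.1] q [-18.  31.  78.  -0.  71. -49.] w 0.0
rotvec [ 0.0033 -0.0017 -0.0024] slide now-axes [ 0.001  -0.0032  0.0007] slide target-axes [ 0.001  -0.0032  0.0007]
```

View pics/p1.png

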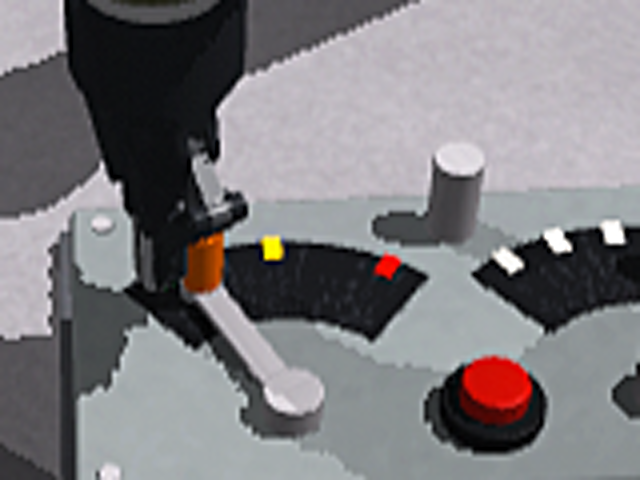

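The finger is against the knob and pushing with about 7 N along the tangent, and the lever has moved off the green mark. Continuing along the arc.

Request:
{"op": "jog_arm", "data": {
  "dr": [
    [0,0,0.0275],
    [0,0,0.0275],
    [0,0,0.0275],
    [0,0,0.0275],
    [0,0,0.0275],
    [0,0,0.0275],
    [0,0,0.0275],
    [0,0,0.0275],
    [0,0,0.0275],
    [0,0,0.0275]
  ],
  "slide": [
    [-0.0005,-0.0025,0],
    [-0.0005,-0.0025,0],
    [-0.0005,-0.0025,0],
    [-0.0005,-0.0025,0],
    [-0.0005,-0.0025,0],
    [-0.0005,-0.0023,0],
    [-0.0005,-0.0023,0],
    [-0.0005,-0.0023,0],
    [-0.0005,-0.0023,0],
    [-0.0005,-0.0023,0]
  ],
  "gripper": [-1,-1,-1,-1,-1,-1,-1,-1,-1,-1]
}}

```text
time_s: 7.35
position: [0.565, -0.0474, 0.134]
tool_rot: [[0.968, 0.253, -0.002], [0.253, -0.968, 0.001], [-0.001, -0.002, -1.0]]
ft_force: [-0.4, -0.0, 1.1]
grip_width: -0.0006
```

```bash
python3 chk.py 0.4125 p2
```

```text
t 7.35 pos [ 0.565  -0.0474  0.134 ] F [-0.4 -0.   1.1] q [-17.  29.  81.   0.  70. -31.] w -0.0006
rotvec [-0.0015  0.0013 -0.0014] slide now-axes [ 0.0011 -0.0007  0.    ] slide target-axes [ 0.0011 -0.0007  0.    ]
```

View pics/p2.png

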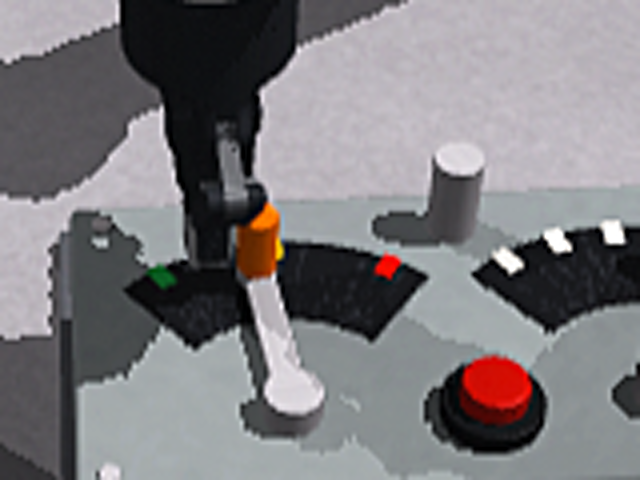

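The lever has snapped ahead to about half choke, with the knob beside the yellow mark at about (262,235). Force is zero, and I'm continuing.

Request:
{"op": "jog_arm", "data": {
  "dr": [
    [0,0,0.0275],
    [0,0,0.0275],
    [0,0,0.0275],
    [0,0,0.0275],
    [0,0,0.0275],
    [0,0,0.0275],
    [0,0,0.0275],
    [0,0,0.0275],
    [0,0,0.0275],
    [0,0,0.0275]
  ],
  "slide": [
    [-0.0005,-0.0024,0],
    [-0.0005,-0.0024,0],
    [-0.0005,-0.0024,0],
    [-0.0005,-0.0024,0],
    [-0.0005,-0.0024,0],
    [-0.0005,-0.0024,0],
    [-0.0005,-0.0024,0],
    [-0.0005,-0.0024,0],
    [-0.0005,-0.0024,0],
    [-0.0005,-0.0024,0]
  ],
  "gripper": [-1,-1,-1,-1,-1,-1,-1,-1,-1,-1]
}}

```text
time_s: 8.4
position: [0.5569, -0.0247, 0.134]
tool_rot: [[1.0, -0.019, -0.002], [-0.019, -1.0, 0.0], [-0.002, -0.0, -1.0]]
ft_force: [0.1, -1.6, 0.5]
grip_width: -0.0005
```

```bash
python3 chk.py 0.6875 p3
```

```text
t 8.4 pos [ 0.5569 -0.0247  0.134 ] F [ 0.1 -1.6  0.5] q [-15.  28.  83.  -0.  69. -14.] w -0.0005
rotvec [-0.0004  0.002  -0.0007] slide now-axes [ 0.0005 -0.0007  0.    ] slide target-axes [ 0.0005 -0.0007  0.    ]
```

View pics/p3.png

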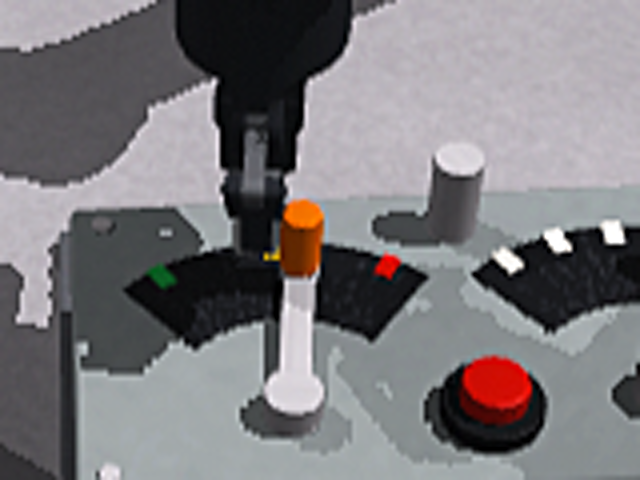

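Request:
{"op": "jog_arm", "data": {
  "dr": [
    [0,0,0.0275],
    [0,0,0.0275],
    [0,0,0.0275],
    [0,0,0.0275],
    [0,0,0.0275],
    [0,0,0.0275],
    [0,0,0.0275],
    [0,0,0.0275],
    [0,0,0.0275],
    [0,0,0.0275]
  ],
  "slide": [
    [-0.0005,-0.0025,0],
    [-0.0005,-0.0025,0],
    [-0.0005,-0.0025,0],
    [-0.0005,-0.0025,0],
    [-0.0005,-0.0025,0],
    [-0.0005,-0.0025,0],
    [-0.0005,-0.0025,0],
    [-0.0005,-0.0025,0],
    [-0.0005,-0.0025,0],
    [-0.0005,-0.0025,0]
  ],
  "gripper": [-1,-1,-1,-1,-1,-1,-1,-1,-1,-1]
}}

```text
time_s: 9.45
position: [0.5558, 0.0007, 0.1342]
tool_rot: [[0.957, -0.289, -0.001], [-0.289, -0.957, 0.001], [-0.001, -0.0, -1.0]]
ft_force: [-1.2, 0.4, 0.5]
grip_width: 0.0
```

```bash
python3 chk.py 0.9625 p4
```

```text
t 9.45 pos [0.5558 0.0007 0.1342] F [-1.2  0.4  0.5] q [-12.  28.  83.   0.  69.   5.] w 0.0
rotvec [-0.0004  0.0012 -0.0002] slide now-axes [-0.0002  0.0009  0.0002] slide target-axes [-0.0002  0.0009  0.0002]
```

View pics/p4.png

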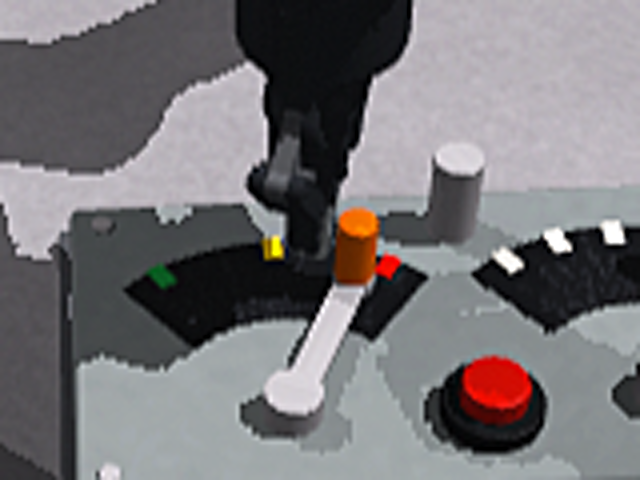

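It has snapped past the second ridge, with zero force. Following through to the stop to seat it.

Request:
{"op": "jog_arm", "data": {
  "dr": [
    [0,0,0.0275],
    [0,0,0.0275],
    [0,0,0.0275],
    [0,0,0.0275],
    [0,0,0.0275],
    [0,0,0],
    [0,0,0],
    [0,0,0],
    [0,0,0],
    [0,0,0]
  ],
  "slide": [
    [-0.0006,-0.0023,0],
    [-0.0006,-0.0023,0],
    [-0.0006,-0.0023,0],
    [-0.0006,-0.0023,0],
    [-0.0006,-0.0023,0],
    [0,0,0],
    [0,0,0],
    [0,0,0],
    [0,0,0],
    [0,0,0]
  ],
  "gripper": [-1,-1,-1,-1,-1,-1,-1,-1,-1,-1]
}}

```text
time_s: 10.5
position: [0.5568, 0.0117, 0.1342]
tool_rot: [[0.909, -0.416, -0.001], [-0.416, -0.909, -0.001], [-0.001, 0.001, -1.0]]
ft_force: [-2.5, -4.3, 1.0]
grip_width: 0.0002
```

```bash
python3 chk.py 1.1 p5
```

```text
t 10.5 pos [0.5568 0.0117 0.1342] F [-2.5 -4.3  1. ] q [-11.  28.  83.  -0.  69.  14.] w 0.0002
rotvec [0.0011 0.0009 0.0011] slide now-axes [-0.0001 -0.0001  0.0002] slide target-axes [-0.0001 -0.0001  0.0002]
```

View pics/p5.png

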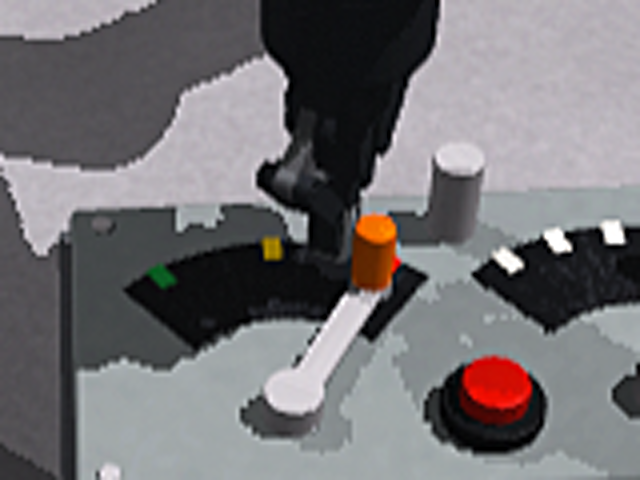

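The knob is at the red mark and the hard stop reads about 5 N. Backing off and raising.

Request:
{"op": "jog_arm", "data": {
  "dr": [
    [0,0,0],
    [0,0,0],
    [0,0,0],
    [0,0,0],
    [0,0,0],
    [0,0,0],
    [0,0,0],
    [0,0,0],
    [0,0,0],
    [0,0,0]
  ],
  "slide": [
    [0,0.005,0],
    [0,0.005,0],
    [0,0.005,0],
    [0,0,-0.01],
    [0,0,-0.01],
    [0,0,-0.01],
    [0,0,-0.01],
    [0,0,-0.01],
    [0,0,-0.01],
    [0,0,-0.01]
  ],
  "gripper": [-1,-1,-1,-1,-1,-1,-1,-1,-1,-1]
}}

```text
time_s: 11.55
position: [0.551, -0.0015, 0.2052]
tool_rot: [[0.909, -0.417, 0.0], [-0.417, -0.909, -0.0], [0.0, -0.0, -1.0]]
ft_force: [0.1, -0.6, 0.2]
grip_width: 0.0006
```

Run:
```python
from h import *
from rig import viewer,observe
R=observe()["tool_rot"]
p=np.r_[c2w(55,20),.2];print(p)
delta(p,R)
d=viewer.get_image("scene");k,_=push_pose(1.1,0,.1475);print(pj(d,k))
hsv=cv2.cvtColor(d["pixels"],cv2.COLOR_BGR2HSV)
m=cv2.inRange(hsv,(8,180,120),(18,255,255))[190:240,270:350];ys,xs=np.nonzero(m);print(xs.min()+270,xs.max()+270,ys.min()+190,ys.max()+190)
cv2.imwrite("pics/p6.png",cv2.resize(d["pixels"][150:270,240:400],None,fx=4,fy=4,interpolation=2))
```

```text
[0.6369966 0.085398  0.2      ]
t 11.55 pos [ 0.551  -0.0015  0.2052] F [ 0.1 -0.6  0.2] q [-12.  24.  78.   0.  79.  12.] w 0.0006
rotvec [0. 0. 0.] slide now-axes [ 0.0419 -0.1148  0.0052] slide target-axes [ 0.0419 -0.1148  0.0052]
[333.63970541 205.795958  ]
328 338 204 221
```

View pics/p6.png

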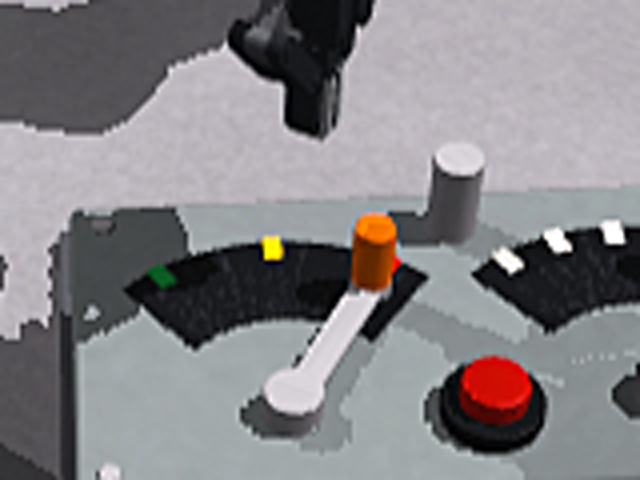

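The choke holds at full: the knob is centred at column 333 against 333.6 predicted. Moving over to the primer.

Request:
{"op": "jog_arm", "data": {
  "dr": [
    [0,0,0],
    [0,0,0],
    [0,0,0],
    [0,0,0],
    [0,0,0],
    [0,0,0],
    [0,0,0],
    [0,0,0],
    [0,0,0],
    [0,0,0]
  ],
  "slide": [
    [0.0042,-0.0115,0],
    [0.0042,-0.0115,0],
    [0.0042,-0.0115,0],
    [0.0042,-0.0115,0],
    [0.0042,-0.0115,0],
    [0.0042,-0.0115,0],
    [0.0042,-0.0115,0],
    [0.0042,-0.0115,0],
    [0.0042,-0.0115,0],
    [0.0042,-0.0115,0]
  ],
  "gripper": [-1,-1,-1,-1,-1,-1,-1,-1,-1,-1]
}}

```text
time_s: 12.6
position: [0.6378, 0.0863, 0.2043]
tool_rot: [[0.909, -0.417, -0.0], [-0.417, -0.909, 0.0], [-0.0, -0.0, -1.0]]
ft_force: [-0.5, 0.2, -0.7]
grip_width: 0.0003
```

Request:
{"op": "jog_arm", "data": {
  "dr": [
    [0,0,0],
    [0,0,0],
    [0,0,0],
    [0,0,0],
    [0,0,0],
    [0,0,0],
    [0,0,0],
    [0,0,0],
    [0,0,0],
    [0,0,0]
  ],
  "slide": [
    [0,0,0],
    [0,0,0.01],
    [0,0,0.01],
    [0,0,0.01],
    [0,0,0.01],
    [0,0,0.01],
    [0,0,0.005],
    [0,0,0.005],
    [0,0,0],
    [0,0,0]
  ],
  "gripper": [-1,-1,-1,-1,-1,-1,-1,-1,-1,-1]
}}

```text
time_s: 13.6
position: [0.6373, 0.0855, 0.1446]
tool_rot: [[0.909, -0.417, 0.001], [-0.417, -0.909, -0.0], [0.0, -0.0, -1.0]]
ft_force: [0.5, -0.3, -0.9]
grip_width: -0.0001
```

Run:
```python
from h import *
from rig import viewer,observe
R=observe()["tool_rot"]
delta(np.r_[c2w(55,20),.126],R)
d=viewer.get_image("scene")
cv2.imwrite("pics/p7.png",cv2.resize(d["pixels"][150:270,300:460],None,fx=4,fy=4,interpolation=2))
```

```text
t 13.6 pos [0.6373 0.0855 0.1446] F [ 0.5 -0.3 -0.9] q [-3. 35. 67.  0. 77. 22.] w -0.0001
rotvec [0. 0. 0.] slide now-axes [-0.0002  0.0002  0.0186] slide target-axes [-0.0002  0.0002  0.0186]
```

View pics/p7.png

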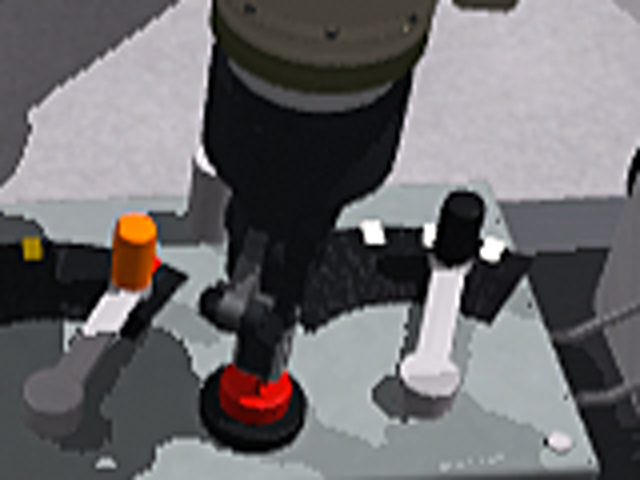

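The tips are centred over the button, about 10 mm above it. Pressing.

Request:
{"op": "jog_arm", "data": {
  "dr": [
    [0,0,0],
    [0,0,0],
    [0,0,0],
    [0,0,0],
    [0,0,0],
    [0,0,0],
    [0,0,0],
    [0,0,0],
    [0,0,0],
    [0,0,0]
  ],
  "slide": [
    [0,0,0.004],
    [0,0,0.004],
    [0,0,0.003],
    [0,0,0.003],
    [0,0,0.003],
    [0,0,0.002],
    [0,0,0.002],
    [0,0,0],
    [0,0,0],
    [0,0,0]
  ],
  "gripper": [-1,-1,-1,-1,-1,-1,-1,-1,-1,-1]
}}

```text
time_s: 14.65
position: [0.6373, 0.0855, 0.1268]
tool_rot: [[0.909, -0.417, 0.003], [-0.417, -0.909, -0.0], [0.003, -0.001, -1.0]]
ft_force: [-8.6, -0.7, 24.0]
grip_width: 0.0003
```

Run:
```python
from h import *
from rig import viewer,observe
R=observe()["tool_rot"]
delta(np.r_[c2w(55,20),.126],R)
d=viewer.get_image("scene")
cv2.imwrite("pics/p8.png",cv2.resize(d["pixels"][150:270,300:460],None,fx=4,fy=4,interpolation=2))
```

```text
t 14.65 pos [0.6373 0.0855 0.1268] F [-8.6 -0.7 24. ] q [-3. 36. 68. -0. 75. 22.] w 0.0003
rotvec [0. 0. 0.] slide now-axes [-0.0002  0.0002  0.0008] slide target-axes [-0.0002  0.0002  0.0008]
```

View pics/p8.png

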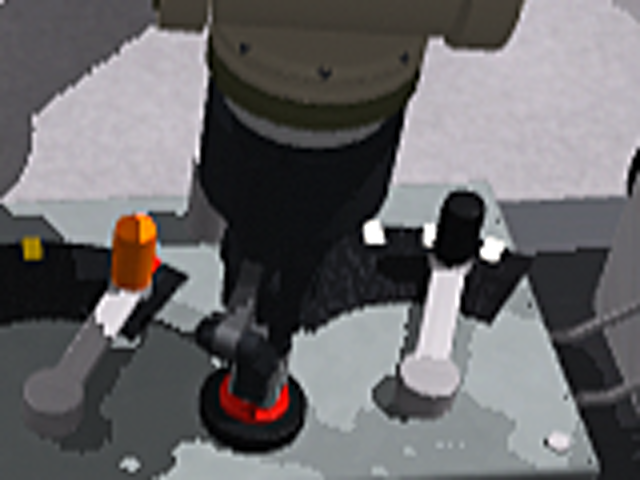

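The force is 24 N, well over the 6 N needed, and the tips are at 115.8 mm, so the button is bottomed out (124 − 8 = 116 mm). Raising now.

Request:
{"op": "jog_arm", "data": {
  "dr": [
    [0,0,0],
    [0,0,0],
    [0,0,0],
    [0,0,0],
    [0,0,0],
    [0,0,0],
    [0,0,0],
    [0,0,0],
    [0,0,0],
    [0,0,0]
  ],
  "slide": [
    [0,0,-0.004],
    [0,0,-0.005],
    [0,0,-0.008],
    [0,0,-0.015],
    [0,0,-0.02],
    [0,0,-0.02],
    [0,0,-0.02],
    [0,0,-0.02],
    [0,0,-0.01],
    [0,0,0]
  ],
  "gripper": [-1,-1,-1,-1,-1,-1,-1,-1,-1,-1]
}}

```text
time_s: 15.7
position: [0.6375, 0.0855, 0.2463]
tool_rot: [[0.909, -0.417, 0.002], [-0.417, -0.909, -0.0], [0.002, -0.001, -1.0]]
ft_force: [-0.3, 0.4, 0.1]
grip_width: 0.0001
```

Run:
```python
from h import *
from rig import viewer,observe
R=observe()["tool_rot"]
delta(np.r_[c2w(55,20),.25],R)
d=viewer.get_image("scene")
k,_=push_pose(1.1,0,.1475);print(pj(d,k),pj(d,np.r_[c2w(55,20),.124]))
a=d["pixels"].astype(int);b=load("scene")["pix"].astype(int)
def box(im,y0,y1,x0,x1,f):
    h=cv2.cvtColor(im.astype(np.uint8),cv2.COLOR_BGR2HSV)[y0:y1,x0:x1];m=f(h);ys,xs=np.nonzero(m);return xs.min()+x0,xs.max()+x0,ys.min()+y0,ys.max()+y0,m.sum()
red=lambda h:((h[...,0]<5)|(h[...,0]>175))&(h[...,1]>180)&(h[...,2]>90)
for im in(b,a): print(box(im,230,275,340,390,red))
cv2.imwrite("pics/p9.png",d["pixels"])
```

```text
t 15.7 pos [0.6375 0.0855 0.2463] F [-0.3  0.4  0.1] q [-3. 31. 58.  0. 91. 22.] w 0.0001
rotvec [0. 0. 0.] slide now-axes [-0.0004  0.0003 -0.0037] slide target-axes [-0.0004  0.0003 -0.0037]
[333.63970541 205.795958  ] [363.79784875 244.22674531]
(np.int64(355), np.int64(372), np.int64(239), np.int64(254), np.int64(190))
(np.int64(355), np.int64(372), np.int64(239), np.int64(255), np.int64(196))
```

View pics/p9.png

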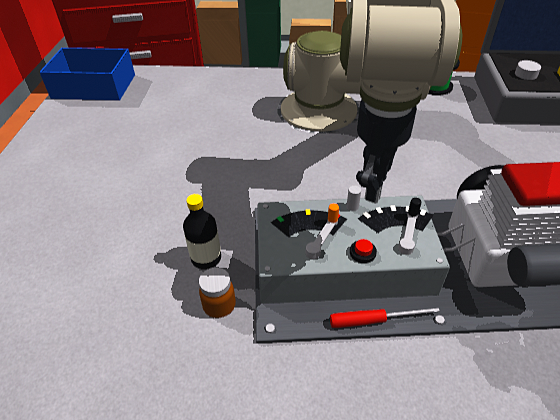

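The choke knob is at (333,206), at red. The primer is back up with the same pixel extent as before, and the throttle and loose things haven't moved. Handing in.

```bash
python3 -c "
from rig import env
print(env.close_job())"
```

```text
the job is handed in; nothing more can be done
None
```

The choke is at full and the primer has been pressed and released. I handed the job in at 15.7 s, with the gripper clear above the console and the wrist force near zero.

- **Choke:** I pushed the lever with shut fingers along its arc, past half choke, to the hard stop. The stop read about 5 N. After I backed off it stayed there, with the knob at image column 333 against 333.6 predicted for full choke.
- **Primer:** I then pressed the button to its bottom. The vertical force was 24 N (6 N is needed), and the fingertips were at 115.8 mm (fully down is 116 mm). It came back up to within a pixel of its starting image position.
- **Throttle and loose things:** by eye in the last scene picture, the throttle lever, socket, oil bottle, jar and screwdriver looked unmoved. I did not measure them again.

No check failed or disagreed. The two cameras' position estimates differed by 1–4 mm for most points and by 6 mm for the throttle knob. The three fixed points on the console fitted their given layout to about 1 mm.

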